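# Unplug the charged pack and rack it

## Task

Pull the charged battery pack straight up out of the charger's sprung catch and stand it upright on the clear bench. Let go, take it again the other way, across its broad faces, and stand it upright and fully down in the empty bay of the wooden rack, lined up like its neighbours. Leave the other packs, the glue jar and the tape roll where they are.

Things in the scene. Friction and masses are not known exactly. Their poses are not given: they have to be found in the camera images.
- pack_mid (a point): Centre of the grey body of the plug-in battery pack in the charger; z is up. Body 36 mm in x (between its two broad faces), 54 mm in y (between its two ribbed narrow ends), from 31 mm below to 31 mm above this point, which is 53 mm above the underside of the foot: 61 mm above the bench when seated in the charger, 53 mm standing on the bench, 61 mm standing in the rack.
- pack: The same pack (0.15 to 0.31 kg), origin at the underside of its dark foot, axes as for pack_mid. The foot, 30 x 46 x 22 mm, is narrower than the body above it; the pack stands upright on it by itself. A groove on each broad side of the foot is held by the charger's catch.
- charger_socket (a point): Middle of the socket mouth, 30 mm above the bench, in the top of the white charger fixed to the bench. z is up, y along the pack's long side. Block 54 mm in x, 66 mm in y, 30 mm high, with a low lug to 53 mm at +y. The pack's foot sits 22 mm deep with 1 mm clearance. Two cheeks stand 4 mm off its broad faces up to 80 mm above the bench: here it can be taken only by its narrow ends.
- detent_a (a joint): One of the charger's two sprung catch plungers, in m: 0 when engaged or idle, about 0.003 when pushed back by the passing foot. The two together resist a straight upward pull with 8 to 16 N, weight included, and let go within the first 15 mm; the foot leaves the socket after 22 mm and clears the cheeks after 75 mm.
- free_bay_floor (a point): Middle of the floor (rubber pad) of the empty bay of the fixed wooden rack, 8 mm above the bench. z is up, y along the row. The bay is 70 mm long in y, 48 mm deep in x between low lips 14 mm above the bench. A pack stands in it with its 54 mm side along y, so it can be held here only by its broad faces. Which of the three bays is empty changes.
- rack_mid (a point): Middle of the rack, 8 mm above the bench; y along its row of three bays (76 mm pitch). 234 mm in y, 56 mm in x; 6 mm dividers between the bays and at the ends reach 90 mm above the bench, front and back are open above the lips. Rack and charger stand on opposite sides of the robot's x axis, either way round; the bench between them is clear.
- spare_a_mid (a point): A like pack standing in another bay; centre of its body, as for the first pack. Leave it alone.
- spare_b_mid (a point): Another like pack standing in the remaining bay. Leave it alone.
- glue_jar_mid (a point): Glass glue jar with steel lid, 54 mm across, 75 mm high; its centre. Leave it alone.
- tape_roll_mid (a point): Roll of masking tape lying flat, 90 mm across, 24 mm high; its centre. Leave it alone.
Things that resemble listed ones, but are neither listed nor needed, are in the scene too. What is shaped like the pack but green is not meant.

How it is judged:
By the outcome, as a careful person would: the job done as asked, in the order asked, and still so for the second after the job is handed in, with the robot touching nothing.
It also fails if it takes over 64 s, if anything falls off the work surface, if the arm or the gripper's body presses on something with over 40 N, if the wrist force passes 120 N, or if a joint passes its speed limit or range.

## Robot

A 6-joint arm with a two-finger parallel gripper is mounted at the origin on the work surface. World frame = base frame: x ahead of the robot, y to its left, z up, the work surface at z = 0. Lengths are in m, angles in degrees, forces in N, time in s.
With the tool pointing down it reaches from about 0.3 to 0.75 m from the base axis. Payload 8.5 kg.
Tool frame: the origin (TCP) lies at the very end of the fingers, on their centre line; the grasp point (between the pads) lies 19 mm behind it (env.tcp_to_grasp is the distance from the TCP to the grasp point, in m); z points along the fingers, y is the line along which they close (so a half turn about z gives the same grasp; the last joint's range is limited). The gripper opens to 85 mm and grips with 20 to 120 N. Pads are 22 mm wide; open, the fingers measure 114 mm over their backs; the gripper's body (76 mm by 85 mm) begins 54 mm behind the grasp point. The pads swing forward as they close: fully open they stand 13 mm farther back than shut.
Start: joints at [64.154, 21.807, 74.336, -0, 83.858, -12.336], TCP at [0.128, 0.535, 0.231] pointing down, gripper open.
Joint ranges: [-178.18, 178.18], [-50.72, 133.34], [12.68, 142.11], [-81.47, 261.47], [9.98, 163.14], [-165.26, 165.26]. Speed limits (degrees/s): [136.94, 136.94, 180, 180, 180, 180].

## Interface

Orientations are given as a 3x3 rotation matrix whose columns are the frame's x, y, z axes.
In Python, from rig import status, get_image, env gives the robot as it stands.
- The arm moves only by the shell command python3 -m handwheel 'ROWS' [FORCE]. ROWS is text: rows parted by semicolons, each of 7 numbers parted by spaces: the shift along the world's x, y, z in cm, then the turn, a rotation vector about the world's x, y, z in degrees, then the opening, from 0 (shut) to 1 (fully open). In form: dx dy dz wx wy wz gripper; .... A call has 1 to 8 rows; each row is the pose to reach, as a shift and turn from the pose commanded when the call began; what a row does not reach only later rows make up. A row lasts 1/12 s, in which the tool goes at most 41.7 mm and 7.16 degrees, less where a joint would pass 70% of its speed; a pose out of reach is approached as far as the arm can. A call with a gripper value outside its range is refused whole. The fingers move at their own pace and stop on an object; FORCE is the grip in N (left out, the last holds). Time passes only in rows, so rows that repeat a pose let the fingers close. It gives the time, the measured TCP pose, the force, the opening and the grip force at its end, in the units of the state.
- status.observe(): the state, without advancing time (a new reading comes with each control period).
- get_image(name): name is "scene" or "top" or "wrist"; returns a dict with "color" (480x640x3 uint8, red, green, blue), "vertical_fov" (degrees; the focal length in pixels is half the picture's height over the tangent of half this angle, whatever the lens; pixels are square), "cx", "cy" (the principal point, pixels), "xyz" and "orientation" of the camera in the world. Camera axes: x right, y down, z forward; pixel columns grow to the right and rows downward; lengths in m; the calibration is good to about 2 mm. A picture is of the moment at which its call begins. There is no depth.
- env.close_job(): hands the job in; it is judged then, once.
The state is a dict: "time_s": time; "q": joint angles; "qvel": joint speeds; "joint_efforts": joint torques, N m; "position": TCP position; "tool_rot": TCP orientation; "ft_force": force on the tool from outside, world axes, zero at the start; "wrist_torque": the same for the moment, N m; "grip_width": finger opening in m; "gripper_force": force on a finger pad.
Only numpy, scipy, OpenCV 4.12 (cv2) and the standard library are available. Lean on these libraries where they do the work, as an engineer would, in place of code of your own. Each camera call takes 0.05 s, during which the arm holds its last target. There are 200 camera calls.

## Working session

There is one attempt and no reset: what is moved stays moved. The work goes in short steps, Python scripts to look and compute and a shell command to move; the robot and the scene stay as the last step left them, time stands still between calls to the robot, and variables do not carry over. Pictures are saved under pics/ and viewed, at most 10 in all, crops included, and the job is handed in when it is done.

```bash
ls && mkdir -p pics && cat > h.py <<'E'
import numpy as np, cv2
from rig import status, get_image, env
def snap(name, fn):
    im=get_image(name); cv2.imwrite('pics/'+fn, cv2.cvtColor(im['color'],cv2.COLOR_RGB2BGR))
    np.save('pics/'+fn+'.npy', im, allow_pickle=True); return im
def load(fn): return np.load('pics/'+fn+'.npy',allow_pickle=True).item()
def ray(im,u,v):
    f=240/np.tan(np.radians(im['vertical_fov'])/2)
    d=np.array(im['orientation'])@np.array([(u-im['cx'])/f,(v-im['cy'])/f,1.]); return np.array(im['xyz']),d
def onz(im,u,v,z):
    o,d=ray(im,u,v); return o+d*(z-o[2])/d[2]
def proj(im,p):
    f=240/np.tan(np.radians(im['vertical_fov'])/2)
    c=np.array(im['orientation']).T@(np.array(p)-np.array(im['xyz'])); return c[:2]/c[2]*f+[im['cx'],im['cy']]
E
python3 - <<'E'
from h import *
for n in('scene','top'):
    i=snap(n,n+'0.png'); print(n,i['xyz'],np.round(i['orientation'],3).tolist(),i['vertical_fov'],i['cx'],i['cy'])
s=status.observe(); print(s['time_s'],s['position'],np.round(s['tool_rot'],3).tolist(),s['grip_width'])
E
```

```text
pics
scene [1.05228689 0.10835233 0.76501826] [[-0.135, 0.819, -0.557], [0.991, 0.104, -0.088], [-0.015, -0.564, -0.826]] 48.34761198812889 318.9823120531674 246.2953709502809
top [0.4640892  0.0236082  0.94173596] [[0.014, -0.99, 0.14], [-1.0, -0.016, -0.019], [0.022, -0.139, -0.99]] 48.59603917259047 317.3800750363372 251.75911091966447
0.1 [0.12836945 0.5345462  0.23076786] [[-0.972, 0.234, -0.001], [0.234, 0.972, -0.001], [0.0, -0.001, -1.0]] 0.08544903356948626
```

View pics/top0.png

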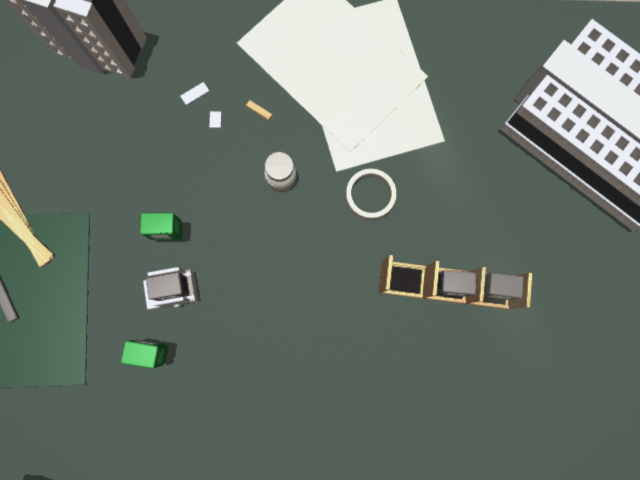

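View pics/scene0.png

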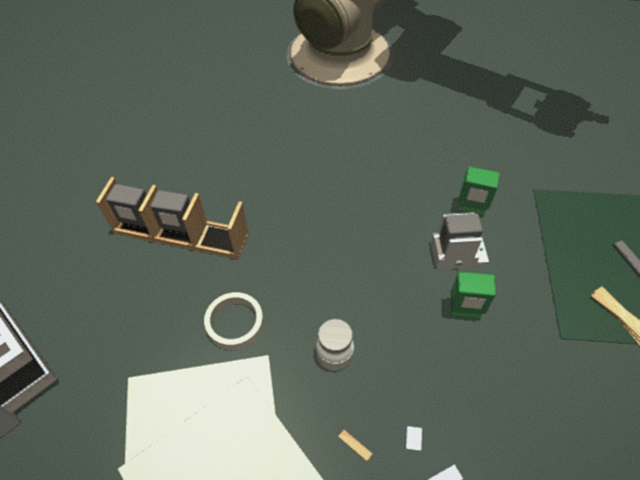

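Scene and top view: the grey pack is in the white charger at top (165,288) / scene (462,228). The lookalikes are green packs at top (160,225) and (145,355), and grey spares in the rack at top (460,283) and (505,287). The empty bay is at top (405,280), the jar at (280,170) and the tape at (371,194). I choose the grey one in the charger and check it with a close crop.

```bash
python3 - <<'E'
from h import *
t=cv2.imread('pics/top0.png'); s=cv2.imread('pics/scene0.png')
a=cv2.resize(t[245:325,120:220],(400,300),interpolation=cv2.INTER_CUBIC) if 0 else cv2.resize(t[255:325,130:210],None,fx=5,fy=5,interpolation=cv2.INTER_CUBIC)
b=cv2.resize(s[205:275,420:500],None,fx=5,fy=5,interpolation=cv2.INTER_CUBIC)
c=cv2.resize(t[250:315,375:540],None,fx=4.8,fy=3.8,interpolation=cv2.INTER_CUBIC)[:, :800]
r=np.hstack([a,b]); c=cv2.resize(c,(800,250))
cv2.imwrite('pics/crop1.png',np.vstack([r,c]))
E
```

```text
(no output)
```

View pics/crop1.png

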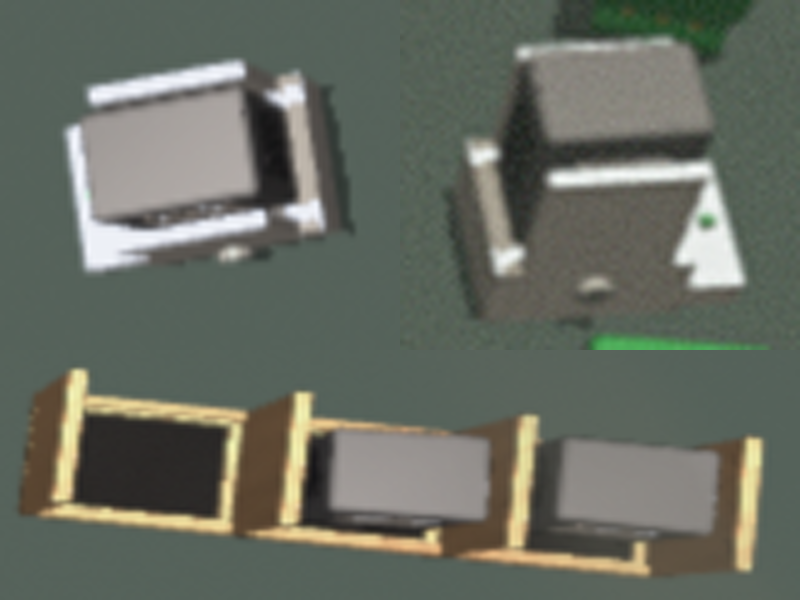

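The crop confirms it: the grey body stands between white cheeks, its top face around top pixels (146–181, 273–299). The charger's lug is on the −y side at about (191,287), and the empty bay is the left (+y) bay. Now I measure.

```bash
cat > meas.py <<'E'
from h import *
def rects(im,box,lo,hi,minA,z,satmax=40):
    u0,v0,u1,v1=box; c=im['color'][v0:v1,u0:u1]; hsv=cv2.cvtColor(c,cv2.COLOR_RGB2HSV)
    m=((hsv[...,2]>=lo)&(hsv[...,2]<=hi)&(hsv[...,1]<satmax)).astype(np.uint8)
    m=cv2.morphologyEx(m,cv2.MORPH_OPEN,np.ones((3,3),np.uint8))
    out=[]
    for k in cv2.findContours(m,cv2.RETR_EXTERNAL,cv2.CHAIN_APPROX_NONE)[0]:
        if cv2.contourArea(k)<minA: continue
        P=np.array([onz(im,a+u0,b+v0,z)[:2] for a,b in k[:,0]])
        (cx,cy),(w,h),an=cv2.minAreaRect((P*1000).astype(np.float32))
        if w>h: w,h,an=h,w,an-90   # h long; angle of the w axis from world x
        out.append((round(cx),round(cy),round(w,1),round(h,1),round(an,1)))
    return out
E
python3 - <<'E'
from meas import *
t=load('top0.png'); s=load('scene0.png')
c=t['color']
for p in [(165,285),(184,285),(177,288),(192,288),(170,299),(460,283),(505,287)]: print(p,c[p[1],p[0]], cv2.cvtColor(c[p[1]:p[1]+1,p[0]:p[0]+1],cv2.COLOR_RGB2HSV)[0,0])
for lo in (75,85,95): print(lo,rects(t,(130,255,210,325),lo,150,150,.092,60), rects(t,(430,260,540,310),lo,150,150,.092,60))
print('sc',rects(s,(420,200,500,250),95,150,150,.092,60))
print('scr',rects(s,(90,170,260,260),95,150,150,.092,60))
print('scr',rects(s,(90,170,260,260),60,150,150,.092,60))
# rack floor, dark pad, z=8mm
for hi in (35,45,55): print('pad',rects(t,(380,255,432,300),0,hi,150,.008,256))
# rack yellow wood
hsv=cv2.cvtColor(c,cv2.COLOR_RGB2HSV); 
# rack divider tops clicks (crop coords scale 4.8x,3.85y)
for a,b in [(76,372),(63,500),(303,395),(291,523),(527,417),(519,546),(752,438),(744,570)]:
    u=375+a/800*165; v=250+(b-350)/250*65; print(np.round(onz(t,u,v,.09)*1000).astype(int))
E
```

```text
(165, 285) [170 164 161] [ 10  14 170]
(184, 285) [27 27 27] [ 0  0 27]
(177, 288) [177 170 167] [  9  14 177]
(192, 288) [173 166 157] [ 17  24 173]
(170, 299) [214 218 226] [110  14 226]
(460, 283) [155 150 148] [  9  12 155]
(505, 287) [141 138 134] [ 17  13 141]
75 [(520, 242, 109.8, 128.7, 0.9)] [(503, -231, 14.3, 114.4, 0.8), (536, -272, 79.2, 163.7, 0.8)]
85 [(520, 242, 109.8, 128.7, 0.9)] [(503, -231, 14.3, 114.4, 0.8), (536, -272, 79.2, 163.7, 0.8)]
95 [(520, 242, 109.8, 128.7, 0.9)] [(503, -231, 14.3, 114.4, 0.8), (536, -272, 79.2, 163.7, 0.8)]
sc [(539, 272, 74.9, 79.9, 14.1), (523, 212, 49.6, 79.8, -88.3)]
scr [(615, -67, 30.3, 38.6, -82.8), (527, -218, 53.5, 59.3, 86.7), (526, -292, 54.2, 56.4, -5.9), (532, -107, 74.5, 104.1, -81.6)]
scr [(575, -208, 22.3, 43.7, -6.2), (572, -281, 21.0, 45.5, -8.0), (562, -211, 180.6, 301.5, 7.2)]
pad []
pad [(549, -151, 37.7, 48.5, -6.0)]
pad [(549, -151, 39.3, 49.9, -6.0)]
[ 580 -112   90]
[ 526 -107   90]
[ 571 -188   90]
[ 517 -183   90]
[ 563 -263   90]
[ 509 -259   90]
[ 555 -339   90]
[ 500 -334   90]
```

```bash
python3 - <<'E'
from meas import *
t=load('top0.png'); s=load('scene0.png')
for p in [(140,262)]: print(t['color'][p[1],p[0]])
for lo,hi in ((115,195),(125,190)): print(lo,rects(t,(142,268,184,302),lo,hi,150,.092,60), rects(t,(430,260,540,310),lo,hi,150,.092,40))
for lo,hi in ((115,195),(125,190)):print('sc',rects(s,(440,205,485,240),lo,hi,150,.092,60),rects(s,(90,170,200,225),lo,hi,150,.092,40))
# charger pack top corners clicked: top & scene crops
q=[(82,118),(245,88),(257,185),(93,222)]
P=np.array([onz(t,130+a/5,255+b/5,.092)*1000 for a,b in q]); print(P.round().tolist(),P.mean(0))
q=[(530,55),(690,42),(712,128),(550,140)]
P=np.array([onz(s,420+(a-400)/5,205+b/5,.092)*1000 for a,b in q]); print(P.round().tolist(),P.mean(0))
# cheek tops, z=.08
for a,b in [(90,95),(245,70),(268,220),(130,245)]: print('cheek',(onz(t,130+a/5,255+b/5,.08)*1000).round())
for a,b in [(300,80),(322,225),(272,85),(295,225)]: print('lug',(onz(t,130+a/5,255+b/5,.053)*1000).round())
E
```

```text
[85 98 90]
115 [(526, 252, 35.1, 52.4, 12.6)] [(535, -299, 33.9, 51.7, -6.2), (539, -222, 34.1, 51.8, -2.3)]
125 [(526, 252, 33.3, 51.7, 11.3)] [(535, -299, 32.3, 50.3, -6.3), (539, -222, 33.3, 51.1, -3.5)]
sc [(524, 255, 37.4, 51.0, 11.1)] [(539, -219, 33.4, 51.4, -3.6), (535, -295, 33.0, 51.2, -6.5)]
sc [(524, 254, 36.2, 49.5, 10.9)] [(538, -219, 32.0, 49.6, -3.1), (535, -295, 32.2, 49.6, -5.3)]
[[536.0, 279.0, 92.0], [547.0, 227.0, 92.0], [516.0, 222.0, 92.0], [503.0, 273.0, 92.0]] [525.53287323 250.37681845  92.        ]
[[516.0, 228.0, 92.0], [504.0, 278.0, 92.0], [538.0, 283.0, 92.0], [548.0, 234.0, 92.0]] [526.5575098  255.60975243  92.        ]
cheek [545. 280.  80.]
cheek [554. 231.  80.]
cheek [505. 221.  80.]
cheek [497. 265.  80.]
lug [553. 219.  53.]
lug [505. 209.  53.]
lug [552. 228.  53.]
lug [505. 218.  53.]
```

Measured: pack top centre ≈ (525.5, 253) mm with yaw ≈ +12°, and its size comes out near 36×54. Rack: divider pitch 76 mm as given, yaw ≈ −6.4°, free bay ≈ (548, −146). Next I move above the pack.

```bash
python3 -m handwheel '39.7 -28.2 0 0 0 25.5 1;39.7 -28.2 0 0 0 25.5 1;39.7 -28.2 0 0 0 25.5 1;39.7 -28.2 0 0 0 25.5 1;39.7 -28.2 0 0 0 25.5 1;39.7 -28.2 0 0 0 25.5 1;39.7 -28.2 0 0 0 25.5 1;39.7 -28.2 0 0 0 25.5 1'; python3 -m handwheel '0 0 0 0 0 0 1'; python3 -c "
from rig import status;import numpy as np
s=status.observe();print(s['q'],np.round(s['tool_rot'],3).tolist())"
```

```text
time_s: 0.77
position: [0.3893, 0.3491, 0.2311]
tool_rot: [[-0.978, -0.208, -0.0], [-0.208, 0.978, -0.0], [0.001, -0.0, -1.0]]
ft_force: [0.9, -0.2, 0.5]
grip_width: 0.0855
gripper_force: 0.0
time_s: 0.85
position: [0.3931, 0.3468, 0.2307]
tool_rot: [[-0.979, -0.202, 0.001], [-0.202, 0.979, -0.002], [-0.001, -0.002, -1.0]]
ft_force: [-0.8, -0.3, 0.3]
grip_width: 0.0854
gripper_force: 0.0
[ 28.5214522   19.25531122  78.4297716   -0.09990455  82.31340123
 -73.09208596] [[-0.979, -0.202, 0.001], [-0.202, 0.979, -0.002], [-0.001, -0.002, -1.0]]
```

```bash
python3 -m handwheel '13.2 -9.4 0 0 0 0.4 1;13.2 -9.4 0 0 0 0.4 1;13.2 -9.4 0 0 0 0.4 1;13.2 -9.4 0 0 0 0.4 1;13.2 -9.4 0 0 0 0.4 1;13.2 -9.4 0 0 0 0.4 1;13.2 -9.4 0 0 0 0.4 1' && python3 - <<'E'
from h import *
i=snap('wrist','w1.png'); print(i['xyz'],np.round(i['orientation'],3).tolist())
E
```

```text
time_s: 1.43
position: [0.5195, 0.2569, 0.2309]
tool_rot: [[-0.977, -0.214, -0.001], [-0.214, 0.977, -0.0], [0.001, 0.0, -1.0]]
ft_force: [-0.5, 0.5, 1.5]
grip_width: 0.0856
gripper_force: 0.0
[0.44540355 0.24050981 0.37597723] [[-0.215, 0.932, 0.293], [0.977, 0.205, 0.064], [-0.001, 0.3, -0.954]]
```

View pics/w1.png

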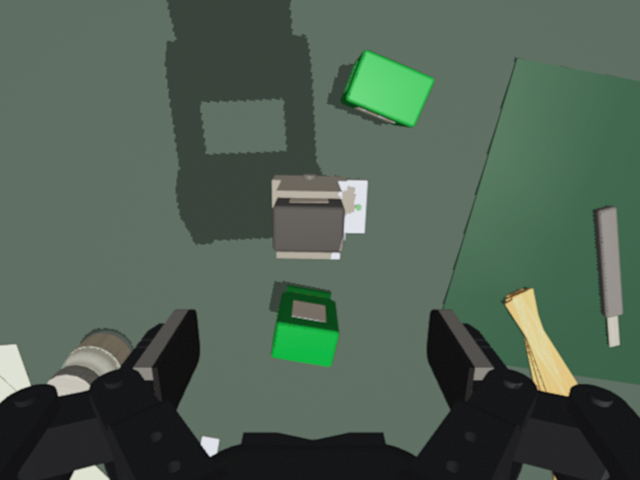

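The wrist view shows the pack top at (275–343, 200–250), between two green packs at (390,88) and (305,335). The cheeks are in front and behind, and the narrow ends face the fingers.

```bash
python3 - <<'E'
from meas import *
w=load('w1.png')
for z in(.092,): 
    P=np.array([onz(w,a,b,z)*1000 for a,b in [(276,199),(343,200),(343,250),(273,250)]]); print(P.round().tolist(),P.mean(0).round(1))
print(w['color'][225,310],w['color'][190,310]); c=w['color']
m=(abs(c[...,0].astype(int)-c[225,310,0])<22).astype(np.uint8)*255
for hi in (110,120,130): print(rects(w,(262,180,352,255),60,hi,500,.092,60))
E
cat > /dev/null
```

```text
[[509.0, 227.0, 92.0], [499.0, 275.0, 92.0], [537.0, 284.0, 92.0], [548.0, 232.0, 92.0]] [523.2 254.3  92. ]
[100  98  93] [123 117 108]
[(493, 248, 7.3, 42.3, 11.3), (518, 249, 53.7, 60.5, 10.2)]
[(494, 248, 7.3, 43.7, 12.4), (520, 249, 57.1, 60.9, 10.2)]
[(494, 248, 7.3, 44.5, 12.4), (518, 251, 56.8, 68.2, 12.4)]
```

```bash
python3 -m handwheel '0 0 -4 0 0 0 1;0 0 -4 0 0 0 1;0 0 -4 0 0 0 1;0 0 -4 0 0 0 1'
```

```text
time_s: 1.82
position: [0.52, 0.2574, 0.1928]
tool_rot: [[-0.976, -0.216, 0.001], [-0.216, 0.976, 0.0], [-0.001, 0.0, -1.0]]
ft_force: [0.1, 0.4, 0.2]
grip_width: 0.0854
gripper_force: 0.0
```

```bash
python3 -m handwheel '0.5 -0.35 0 0 0 0 1;0.5 -0.35 -3 0 0 0 1;0.5 -0.35 -6 0 0 0 1;0.5 -0.35 -9 0 0 0 1;0.5 -0.35 -11 0 0 0 1;0.5 -0.35 -12.5 0 0 0 1;0.5 -0.35 -13.5 0 0 0 1;0.5 -0.35 -13.5 0 0 0 1' && python3 -m handwheel '0 0 0 0 0 0 1;0 0 0 0 0 0 1' && python3 - <<'E'
from h import *
i=snap('wrist','w2.png')
E
```

```text
time_s: 2.48
position: [0.525, 0.253, 0.0554]
tool_rot: [[-0.977, -0.215, -0.002], [-0.215, 0.977, -0.0], [0.002, -0.0, -1.0]]
ft_force: [0.5, -1.0, -0.1]
grip_width: 0.0854
gripper_force: 0.0
time_s: 2.65
position: [0.526, 0.2534, 0.0578]
tool_rot: [[-0.977, -0.215, 0.003], [-0.215, 0.977, 0.001], [-0.003, 0.0, -1.0]]
ft_force: [-0.1, 0.5, 0.5]
grip_width: 0.0855
gripper_force: 0.0
```

View pics/w2.png

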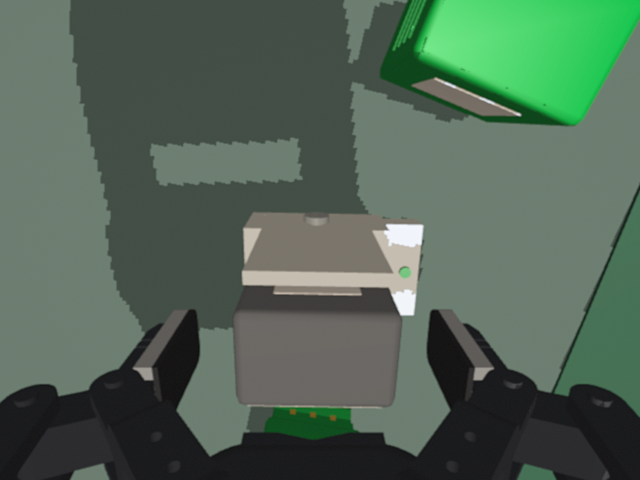

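The pack top is at (235–400, 305–405), centred between the pads at (198) and (428). Next I close and pull.

```bash
python3 -m handwheel '0 0 0 0 0 0 0;0 0 0 0 0 0 0;0 0 0 0 0 0 0;0 0 0 0 0 0 0;0 0 0 0 0 0 0;0 0 0 0 0 0 0;0 0 0 0 0 0 0;0 0 0 0 0 0 0' 70
```

```text
time_s: 3.37
position: [0.5253, 0.2534, 0.0572]
tool_rot: [[-0.977, -0.215, 0.001], [-0.215, 0.977, 0.0], [-0.001, 0.0, -1.0]]
ft_force: [-0.5, 0.4, 5.0]
grip_width: 0.053
gripper_force: 73.7
```

```bash
python3 -m handwheel '0 0 0.2 0 0 0 0;0 0 0.4 0 0 0 0;0 0 0.6 0 0 0 0;0 0 0.8 0 0 0 0;0 0 1 0 0 0 0;0 0 1.2 0 0 0 0;0 0 1.4 0 0 0 0;0 0 1.6 0 0 0 0' && python3 -m handwheel '0 0 0.3 0 0 0 0;0 0 0.6 0 0 0 0;0 0 0.9 0 0 0 0;0 0 1.2 0 0 0 0;0 0 1.5 0 0 0 0'
```

```text
time_s: 4.03
position: [0.5253, 0.2533, 0.0732]
tool_rot: [[-0.977, -0.215, 0.001], [-0.215, 0.977, 0.0], [-0.001, 0.0, -1.0]]
ft_force: [0.3, 1.8, -4.0]
grip_width: 0.0533
gripper_force: 78.0
time_s: 4.45
position: [0.5252, 0.253, 0.0878]
tool_rot: [[-0.977, -0.215, 0.0], [-0.215, 0.977, -0.0], [-0.0, -0.0, -1.0]]
ft_force: [0.5, -0.5, -2.2]
grip_width: 0.0531
gripper_force: 78.0
```

```bash
python3 -m handwheel '0 0 1 0 0 0 0;0 0 2 0 0 0 0;0 0 3 0 0 0 0;0 0 4 0 0 0 0;0 0 5 0 0 0 0;0 0 6 0 0 0 0;0 0 7 0 0 0 0;0 0 8 0 0 0 0'; python3 -m handwheel '0 0 0.8 0 0 0 0;0 0 1 0 0 0 0;0 0 1 0 0 0 0' && python3 - <<'E'
from h import *
i=snap('wrist','w3.png'); s=snap('scene','s3.png')
a=cv2.imread('pics/w3.png'); b=cv2.imread('pics/s3.png')
cv2.imwrite('pics/c3.png',np.hstack([cv2.resize(a,(400,300)),cv2.resize(b[130:280,400:600],(400,300))]))
E
```

```text
time_s: 5.12
position: [0.525, 0.2532, 0.1685]
tool_rot: [[-0.977, -0.215, 0.0], [-0.215, 0.977, 0.0], [-0.0, -0.0, -1.0]]
ft_force: [-0.1, -0.9, -2.3]
grip_width: 0.0526
gripper_force: 78.0
time_s: 5.37
position: [0.5252, 0.2532, 0.178]
tool_rot: [[-0.977, -0.215, 0.001], [-0.215, 0.977, 0.0], [-0.001, 0.0, -1.0]]
ft_force: [0.6, -0.5, -2.8]
grip_width: 0.0532
gripper_force: 78.1
```

View pics/c3.png

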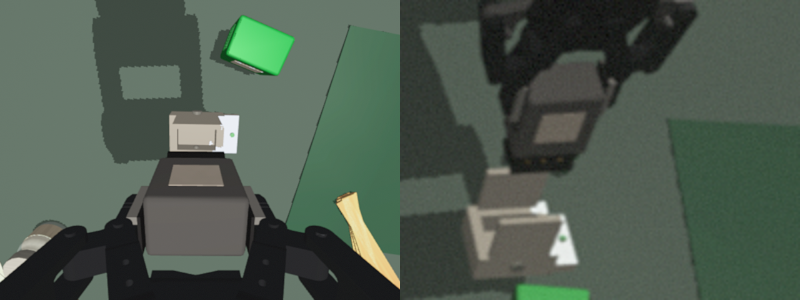

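The pack is free and upright in the grip. Its top face sits at rows ~312–408 of the wrist frame, as before, and the charger is empty below. Next I carry it to clear bench at (0.46, 0.05) and turn it to the rack's yaw on the way.

```bash
python3 -m handwheel '-0.4 -1.3 0 0 0 -1 0;-1.2 -4 0 0 0 -4 0;-2.2 -7 0 0 0 -7 0;-3.2 -10 0 0 0 -10 0;-4.2 -13 0 0 0 -13 0;-5.2 -16 0 0 0 -16 0;-6 -18.6 0 0 0 -18 0;-6.5 -20.3 0 0 0 -18.7 0' && python3 -m handwheel '0 0 -0.5 0 0 0 0;0 0 -2 0 0 0 0;0 0 -4 0 0 0 0;0 0 -6 0 0 0 0;0 0 -8 0 0 0 0;0 0 -10 0 0 0 0;0 0 -11 0 0 0 0;0 0 -11.5 0 0 0 0' && python3 -m handwheel '0 0 0 0 0 0 0;0 0 0 0 0 0 0'
```

```text
time_s: 6.13
position: [0.4589, 0.0483, 0.1769]
tool_rot: [[-0.994, 0.113, -0.001], [0.113, 0.994, -0.0], [0.001, -0.0, -1.0]]
ft_force: [1.1, 0.1, -2.6]
grip_width: 0.0528
gripper_force: 77.9
time_s: 6.8
position: [0.4592, 0.0507, 0.0605]
tool_rot: [[-0.994, 0.109, -0.003], [0.109, 0.994, 0.001], [0.003, 0.0, -1.0]]
ft_force: [-0.4, -0.3, -2.7]
grip_width: 0.053
gripper_force: 78.0
time_s: 6.97
position: [0.4603, 0.0504, 0.0625]
tool_rot: [[-0.994, 0.11, 0.0], [0.11, 0.994, 0.0], [-0.0, 0.0, -1.0]]
ft_force: [-0.1, -0.3, -2.0]
grip_width: 0.0533
gripper_force: 78.0
```

```bash
python3 -m handwheel '0 0 -0.3 0 0 0 0;0 0 -0.6 0 0 0 0;0 0 -0.9 0 0 0 0;0 0 -1.1 0 0 0 0;0 0 -1.1 0 0 0 0' && python3 -m handwheel '0 0 -0.1 0 0 0 0;0 0 -0.1 0 0 0 0'; python3 -m handwheel '0 0 -0.1 0 0 0 0;0 0 -0.1 0 0 0 0'
```

```text
time_s: 7.38
position: [0.4599, 0.0502, 0.051]
tool_rot: [[-0.994, 0.11, -0.001], [0.11, 0.994, 0.0], [0.001, -0.0, -1.0]]
ft_force: [-0.1, 0.1, -2.0]
grip_width: 0.0532
gripper_force: 78.0
time_s: 7.55
position: [0.46, 0.0502, 0.0503]
tool_rot: [[-0.994, 0.11, -0.0], [0.11, 0.994, 0.0], [0.0, 0.0, -1.0]]
ft_force: [-0.5, 0.1, -1.9]
grip_width: 0.0533
gripper_force: 78.0
time_s: 7.72
position: [0.4601, 0.0502, 0.0493]
tool_rot: [[-0.994, 0.11, -0.0], [0.11, 0.994, 0.0], [0.0, 0.0, -1.0]]
ft_force: [0.1, 0.4, -3.6]
grip_width: 0.053
gripper_force: 78.0
```

```bash
python3 -m handwheel '0 0 -0.1 0 0 0 0;0 0 -0.1 0 0 0 0'; python3 -m handwheel '0 0 -0.1 0 0 0 0;0 0 -0.1 0 0 0 0'
```

```text
time_s: 7.88
position: [0.4602, 0.0502, 0.0492]
tool_rot: [[-0.994, 0.11, 0.001], [0.11, 0.994, -0.0], [-0.001, -0.0, -1.0]]
ft_force: [-3.5, 0.5, 9.4]
grip_width: 0.0531
gripper_force: 79.5
time_s: 8.05
position: [0.4602, 0.0502, 0.0491]
tool_rot: [[-0.994, 0.11, 0.002], [0.11, 0.994, -0.0], [-0.002, -0.0, -1.0]]
ft_force: [-5.9, 0.3, 21.8]
grip_width: 0.0531
gripper_force: 81.2
```

Contact came at TCP z = 49.2 mm, as predicted. I relieve the load, release, rise and look.

```bash
python3 -m handwheel '0 0 0.15 0 0 0 0;0 0 0.15 0 0 0 0;0 0 0.15 0 0 0 0.8;0 0 0.15 0 0 0 1;0 0 0.15 0 0 0 1;0 0 0.15 0 0 0 1;0 0 0.15 0 0 0 1;0 0 0.15 0 0 0 1' && python3 -m handwheel '0 0 1 0 0 0 1;0 0 3 0 0 0 1;0 0 5 0 0 0 1;0 0 7 0 0 0 1;0 0 9 0 0 0 1;0 0 11 0 0 0 1;0 0 12 0 0 0 1;0 0 12 0 0 0 1' && python3 - <<'E'
from meas import *
i=snap('wrist','w4.png'); s=snap('scene','s4.png'); 
p=proj(s,[.46,.05,.05]).astype(int);print(p); a=cv2.imread('pics/w4.png'); b=cv2.imread('pics/s4.png')
u,v=p; y0=max(0,v-75);x0=u-100
cv2.imwrite('pics/c4.png',np.hstack([cv2.resize(a,(400,300)),cv2.resize(b[y0:y0+150,x0:x0+200],(400,300))]))
print(i['color'][int(proj(i,[.46,.05,.084])[1]),int(proj(i,[.46,.05,.084])[0])],proj(i,[.46,.05,.084]))
E
```

```text
time_s: 8.72
position: [0.4601, 0.0502, 0.0488]
tool_rot: [[-0.994, 0.11, -0.0], [0.11, 0.994, 0.0], [0.0, -0.0, -1.0]]
ft_force: [0.5, -0.2, -0.3]
grip_width: 0.0852
gripper_force: 0.0
time_s: 9.38
position: [0.4609, 0.0501, 0.1708]
tool_rot: [[-0.994, 0.11, 0.004], [0.11, 0.994, -0.001], [-0.004, -0.0, -1.0]]
ft_force: [0.2, -0.6, -0.6]
grip_width: 0.0855
gripper_force: 0.0
[337 195]
[107 103 100] [312.49237524 240.82038369]
```

View pics/c4.png

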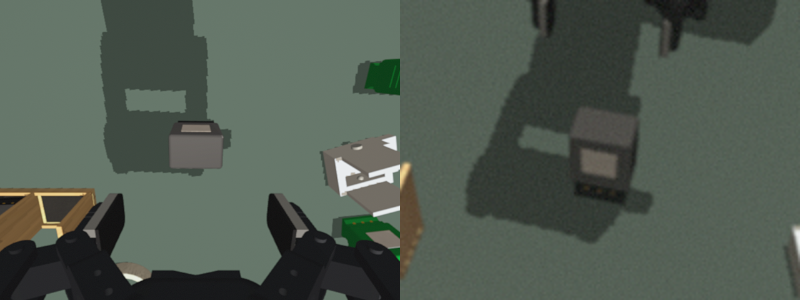

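The pack stands upright on the bench, its top at wrist ≈ (271–358, 218–268), and the gripper is clear. Now I measure it, plus the rack from this closer view, and turn the gripper −90°.

```bash
python3 - <<'E'
from meas import *
w=load('w4.png')
for lo,hi in ((70,125),(90,125)): print(rects(w,(255,205,370,280),lo,hi,800,.084,30))
c=w['color']; print(c[240:290:6,315].tolist()); print(c[250,262:280:3].tolist(),c[250,350:368:3].tolist())
P=np.array([onz(w,a,b,.084)*1000 for a,b in [(272,218),(356,218),(358,268),(271,268)]]); print(P.round().tolist(),P.mean(0).round(1))
E
python3 -m handwheel '0 0 0 0 0 -45 1;0 0 0 0 0 -90 1;0 0 0 0 0 -90 1;0 0 0 0 0 -90 1;0 0 0 0 0 -90 1;0 0 0 0 0 -90 1;0 0 0 0 0 -90 1;0 0 0 0 0 -90 1'
```

```text
[(461, 50, 35.8, 54.3, -7.5)]
[(462, 50, 34.3, 51.9, -7.0)]
[[106, 102, 99], [105, 102, 98], [104, 101, 97], [103, 100, 97], [103, 100, 96], [65, 75, 67], [63, 74, 65], [100, 117, 104], [103, 121, 108]]
[[63, 74, 66], [64, 74, 67], [62, 74, 65], [84, 80, 78], [104, 100, 97], [106, 102, 99]] [[105, 102, 98], [99, 96, 92], [91, 102, 92], [103, 120, 106], [103, 120, 107], [103, 120, 107]]
[[443.0, 27.0, 84.0], [448.0, 78.0, 84.0], [481.0, 77.0, 84.0], [475.0, 22.0, 84.0]] [461.9  50.9  84. ]
time_s: 10.15
position: [0.4595, 0.0502, 0.1675]
tool_rot: [[-0.439, 0.898, -0.003], [0.899, 0.439, 0.0], [0.001, -0.002, -1.0]]
ft_force: [0.1, -0.6, 0.2]
grip_width: 0.0856
gripper_force: 0.0
```

```bash
python3 -m handwheel '0 0 0 0 0 -7 1;0 0 0 0 0 -14 1;0 0 0 0 0 -21 1;0 0 0 0 0 -28 1;0 0 0 0 0 -32.6 1;0 0 0 0 0 -32.6 1;0 0 0 0 0 -32.6 1' && python3 -m handwheel '0.1 0 -2 0 0 0 1;0.1 0 -4 0 0 0 1;0.1 0 -6 0 0 0 1;0.1 0 -8 0 0 0 1;0.1 0 -10 0 0 0 1;0.1 0 -12 0 0 0 1;0.1 0 -12.8 0 0 0 1;0.1 0 -12.8 0 0 0 1' && python3 -m handwheel '0 0 0 0 0 0 1;0 0 0 0 0 0 1'
```

```text
time_s: 10.73
position: [0.4597, 0.0502, 0.1679]
tool_rot: [[0.106, 0.994, -0.002], [0.994, -0.106, 0.0], [0.0, -0.002, -1.0]]
ft_force: [0.6, -0.1, -1.0]
grip_width: 0.0854
gripper_force: 0.0
time_s: 11.4
position: [0.4601, 0.0503, 0.0393]
tool_rot: [[0.107, 0.994, -0.004], [0.994, -0.107, 0.001], [0.0, -0.004, -1.0]]
ft_force: [0.8, -0.3, 0.5]
grip_width: 0.0854
gripper_force: 0.0
time_s: 11.57
position: [0.4616, 0.0501, 0.0417]
tool_rot: [[0.107, 0.994, 0.002], [0.994, -0.107, -0.0], [-0.0, 0.002, -1.0]]
ft_force: [0.2, -0.7, -0.2]
grip_width: 0.0853
gripper_force: 0.0
```

```bash
python3 -m handwheel '0 0 0 0 0 0 0;0 0 0 0 0 0 0;0 0 0 0 0 0 0;0 0 0 0 0 0 0;0 0 0 0 0 0 0;0 0 0 0 0 0 0;0 0 0 0 0 0 0;0 0 0 0 0 0 0' 50; python3 -m handwheel '0 0 0 0 0 0 0;0 0 0 0 0 0 0;0 0 0 0 0 0 0;0 0 0 0 0 0 0'; python3 - <<'E'
from meas import *
w=snap('wrist','w5.png'); cv2.imwrite('pics/w5s.png',cv2.resize(cv2.imread('pics/w5.png'),(480,360)))
E
```

```text
time_s: 12.23
position: [0.4612, 0.0502, 0.0412]
tool_rot: [[0.108, 0.994, 0.001], [0.994, -0.108, -0.0], [-0.0, 0.001, -1.0]]
ft_force: [-1.2, 0.0, 5.0]
grip_width: 0.0357
gripper_force: 49.8
time_s: 12.57
position: [0.4612, 0.0502, 0.0412]
tool_rot: [[0.108, 0.994, 0.001], [0.994, -0.108, -0.0], [-0.0, 0.001, -1.0]]
ft_force: [-1.4, 0.3, 5.4]
grip_width: 0.0354
gripper_force: 49.8
```

View pics/w5s.png

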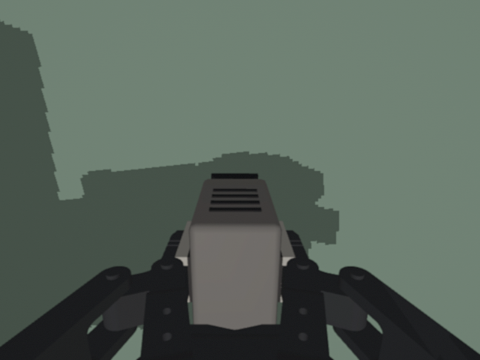

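Good grasp: the pack top is at (190–280, 225–325) of the reduced picture and fully between the pads. I lift it and carry it over the bay.

```bash
python3 -m handwheel '0 0 0.3 0 0 0 0;0 0 1.5 0 0 0 0;0 0 3.5 0 0 0 0;0 0 5.5 0 0 0 0;0 0 7.5 0 0 0 0;0 0 9.5 0 0 0 0;0 0 11.5 0 0 0 0;0 0 12.5 0 0 0 0' && python3 -m handwheel '0.5 -1.2 0 0 0 0 0;1.7 -3.8 0 0 0 0 0;3 -6.8 0 0 0 0 0;4.3 -9.8 0 0 0 0 0;5.6 -12.8 0 0 0 0 0;7 -15.8 0 0 0 0 0;8.1 -18.3 0 0 0 0 0;8.7 -19.6 0 0 0 0 0' && python3 -m handwheel '0 0 0 0 0 0 0;0 0 0 0 0 0 0' && python3 - <<'E'
from meas import *
a=snap('wrist','w6.png'); s=snap('scene','s6.png'); t=snap('top','t6.png')
A=cv2.resize(cv2.imread('pics/w6.png'),(400,300)); B=cv2.resize(cv2.imread('pics/s6.png')[120:270,90:290],(400,300))
C=cv2.resize(cv2.imread('pics/t6.png')[210:320,360:550],(518,300)); 
cv2.imwrite('pics/c6.png',np.vstack([np.hstack([A,B]),np.hstack([C,np.zeros((300,282,3),np.uint8)])]))
E
```

```text
time_s: 13.28
position: [0.4614, 0.0502, 0.1678]
tool_rot: [[0.108, 0.994, 0.002], [0.994, -0.108, -0.0], [-0.0, 0.002, -1.0]]
ft_force: [0.7, -0.4, -2.5]
grip_width: 0.0355
gripper_force: 50.4
time_s: 13.95
position: [0.5486, -0.1495, 0.1643]
tool_rot: [[0.11, 0.994, -0.001], [0.994, -0.11, 0.0], [-0.0, -0.001, -1.0]]
ft_force: [0.3, -0.1, -2.8]
grip_width: 0.0357
gripper_force: 50.4
time_s: 14.12
position: [0.5476, -0.1466, 0.1644]
tool_rot: [[0.109, 0.994, -0.002], [0.994, -0.109, 0.001], [0.001, -0.002, -1.0]]
ft_force: [0.0, 0.4, -2.5]
grip_width: 0.0355
gripper_force: 50.5
```

View pics/c6.png

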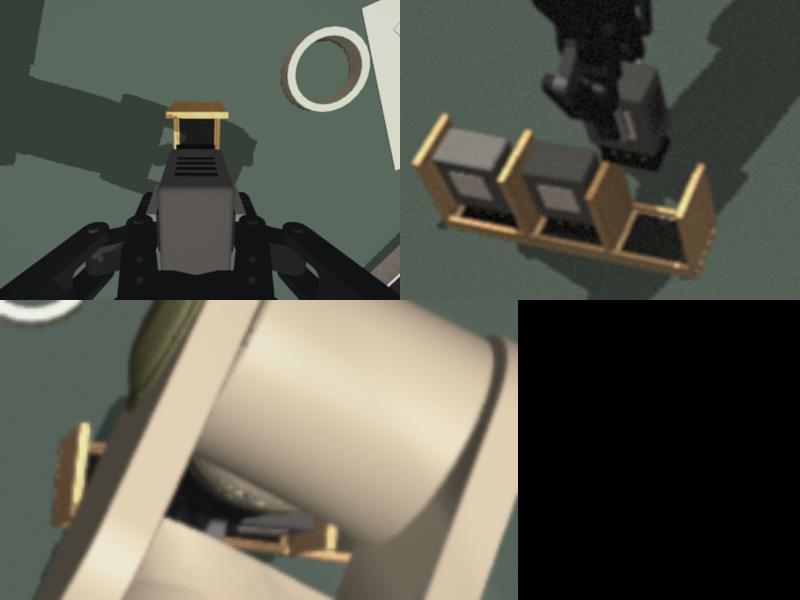

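The wrist view shows the bay's end divider top at about (266–365, 180–189) full-size and the pack's ribbed end in line with it. The scene view shows the pack hanging upright above the empty bay. Now I check the offset numerically.

```bash
python3 - <<'E'
from meas import *
w=load('w6.png'); s=load('s6.png')
hsv=cv2.cvtColor(w['color'],cv2.COLOR_RGB2HSV)
m=((hsv[...,1]>70)&(hsv[...,2]>190)&(hsv[...,0]<35)).astype(np.uint8); m[:150]=0;m[200:]=0;m[:,:250]=0;m[:,380:]=0
ys,xs=np.nonzero(m); print(xs.min(),xs.max(),ys.min(),ys.max(),np.percentile(ys,[5,50,95]))
for r in range(174,200,2): print(r,np.nonzero(m[r])[0][[0,-1]] if m[r].any() else '',end=' ')
k=max(cv2.findContours(m,cv2.RETR_EXTERNAL,cv2.CHAIN_APPROX_NONE)[0],key=cv2.contourArea)
P=np.array([onz(w,a,b,.09)[:2]*1000 for a,b in k[:,0]],np.float32); print(cv2.minAreaRect(P))
# scene divider top corners, from crop: x=400..800 -> 90+..., y -> 120+
for a,b in [(703,165),(679,213),(624,165),(588,215),(534,135),(500,183),(448,118),(417,160)]:
    print((onz(s,90+(a-400)/2,120+b/2,.09)*1000).round())
E
```

```text
268 364 179 190 [179. 183. 188.]
174  176  178  180 [268 364] 182 [268 364] 184 [275 364] 186 [283 364] 188 [290 364] 190 [351 351] 192  194  196  198  ((554.3841552734375, -107.65289306640625), (6.203775405883789, 53.898529052734375), 83.77135467529297)
[ 528. -100.   90.]
[ 577. -108.   90.]
[ 535. -164.   90.]
[ 588. -179.   90.]
[ 514. -247.   90.]
[ 566. -259.   90.]
[ 504. -325.   90.]
[ 551. -334.   90.]
```

Bay centre from the wrist view is (550, −145.5), against (548.5, −146) from the fixed cameras. I use (549.3, −146). Lowering now.

```bash
python3 -m handwheel '0.15 0.05 0 0 0 0 0;0.15 0.05 -1.5 0 0 0 0;0.15 0.05 -3 0 0 0 0;0.15 0.05 -4.5 0 0 0 0;0.15 0.05 -6 0 0 0 0;0.15 0.05 -7 0 0 0 0;0.15 0.05 -7.5 0 0 0 0;0.15 0.05 -7.5 0 0 0 0' && python3 -m handwheel '0 0 -0.8 0 0 0 0;0 0 -1.6 0 0 0 0;0 0 -2.4 0 0 0 0;0 0 -3.2 0 0 0 0;0 0 -3.5 0 0 0 0;0 0 -3.5 0 0 0 0'
```

```text
time_s: 14.93
position: [0.5493, -0.1449, 0.0901]
tool_rot: [[0.108, 0.994, -0.001], [0.994, -0.108, 0.001], [0.001, -0.001, -1.0]]
ft_force: [0.1, 1.1, -2.7]
grip_width: 0.0355
gripper_force: 50.5
time_s: 15.43
position: [0.5492, -0.1452, 0.0548]
tool_rot: [[0.108, 0.994, -0.002], [0.994, -0.108, 0.001], [0.001, -0.002, -1.0]]
ft_force: [-0.4, 0.4, -2.5]
grip_width: 0.0352
gripper_force: 50.5
```

```bash
python3 -m handwheel '0 -0.05 -0.2 0 0 0 0;0 -0.05 -0.45 0 0 0 0;0 -0.05 -0.45 0 0 0 0' && python3 -m handwheel '0 0 -0.1 0 0 0 0;0 0 -0.1 0 0 0 0'; python3 -m handwheel '0 0 -0.1 0 0 0 0;0 0 -0.1 0 0 0 0'
```

```text
time_s: 15.68
position: [0.5495, -0.1458, 0.0511]
tool_rot: [[0.108, 0.994, -0.0], [0.994, -0.108, 0.0], [0.0, -0.0, -1.0]]
ft_force: [0.5, -0.4, -3.0]
grip_width: 0.0355
gripper_force: 50.5
time_s: 15.85
position: [0.5496, -0.1458, 0.0504]
tool_rot: [[0.108, 0.994, 0.0], [0.994, -0.108, -0.0], [-0.0, 0.0, -1.0]]
ft_force: [-0.5, -0.0, -2.6]
grip_width: 0.0355
gripper_force: 50.5
time_s: 16.02
position: [0.5496, -0.1458, 0.0493]
tool_rot: [[0.108, 0.994, 0.0], [0.994, -0.108, -0.0], [-0.0, 0.0, -1.0]]
ft_force: [-0.3, -0.5, -1.7]
grip_width: 0.0354
gripper_force: 50.6
```

```bash
python3 -m handwheel '0 0 -0.1 0 0 0 0;0 0 -0.1 0 0 0 0'; python3 -m handwheel '0 0 -0.1 0 0 0 0;0 0 -0.1 0 0 0 0'
```

```text
time_s: 16.18
position: [0.5496, -0.1459, 0.0493]
tool_rot: [[0.108, 0.994, 0.001], [0.994, -0.108, -0.0], [-0.0, 0.001, -1.0]]
ft_force: [-2.2, 1.9, 6.4]
grip_width: 0.0356
gripper_force: 51.4
time_s: 16.35
position: [0.5496, -0.1459, 0.0492]
tool_rot: [[0.108, 0.994, 0.001], [0.994, -0.108, -0.001], [-0.001, 0.001, -1.0]]
ft_force: [-5.3, 3.0, 15.5]
grip_width: 0.0355
gripper_force: 52.5
```

Floor contact came at TCP z = 49.2 mm, as predicted for fully down. I release, rise, back away and check.

```bash
python3 -m handwheel '0 0 0.15 0 0 0 0;0 0 0.15 0 0 0 0;0 0 0.15 0 0 0 0.8;0 0 0.15 0 0 0 1;0 0 0.15 0 0 0 1;0 0 0.15 0 0 0 1;0 0 0.15 0 0 0 1;0 0 0.15 0 0 0 1' && python3 -m handwheel '0 0 0 0 0 0 1;0 0 1 0 0 0 1;0 0 3 0 0 0 1;0 0 5 0 0 0 1;0 0 8 0 0 0 1;0 0 11 0 0 0 1;0 0 14 0 0 0 1;0 0 15 0 0 0 1' && python3 -m handwheel '-4 6 0 0 0 0 1;-8 12 0 0 0 0 1;-12 18 0 0 0 0 1;-12 22 0 0 0 0 1;-12 26 0 0 0 0 1;-12 30 0 0 0 0 1;-12 34 0 0 0 0 1;-12 36 0 0 0 0 1' && python3 - <<'E'
from meas import *
s=snap('scene','s7.png'); t=snap('top','t7.png')
B=cv2.resize(cv2.imread('pics/s7.png')[150:275,80:270],(760,300)); C=cv2.resize(cv2.imread('pics/t7.png')[240:320,365:550],(760,300))
cv2.imwrite('pics/c7.png',np.vstack([B,C]))
for lo,hi in ((115,195),(100,195)): print(rects(t,(380,250,540,310),lo,hi,150,.092,40),rects(s,(90,170,260,230),lo,hi,150,.092,40))
E
```

```text
time_s: 17.02
position: [0.5496, -0.1458, 0.0488]
tool_rot: [[0.108, 0.994, -0.0], [0.994, -0.108, 0.0], [0.0, -0.0, -1.0]]
ft_force: [-0.2, 0.2, 1.3]
grip_width: 0.0852
gripper_force: 0.0
time_s: 17.68
position: [0.5506, -0.1463, 0.2042]
tool_rot: [[0.108, 0.994, 0.007], [0.994, -0.108, -0.003], [-0.003, 0.007, -1.0]]
ft_force: [-0.3, -0.3, 0.4]
grip_width: 0.085
gripper_force: 0.0
time_s: 18.35
position: [0.4338, 0.1619, 0.1994]
tool_rot: [[0.109, 0.994, 0.001], [0.994, -0.109, 0.0], [0.0, 0.001, -1.0]]
ft_force: [0.6, 0.6, 0.2]
grip_width: 0.0853
gripper_force: 0.0
[(535, -299, 33.9, 51.7, -6.2), (539, -222, 34.1, 51.8, -2.3), (550, -148, 34.2, 52.1, -6.7)] [(550, -145, 33.6, 51.6, -6.0), (538, -219, 33.9, 51.0, -2.4), (535, -295, 33.7, 51.4, -5.0)]
[(539, -222, 34.4, 52.0, -2.0), (550, -148, 35.0, 52.9, -6.2), (556, -285, 59.4, 106.5, -57.6)] [(549, -145, 36.2, 52.0, -6.5), (538, -219, 36.1, 52.3, -4.3), (534, -295, 35.8, 52.5, -6.5)]
```

View pics/c7.png

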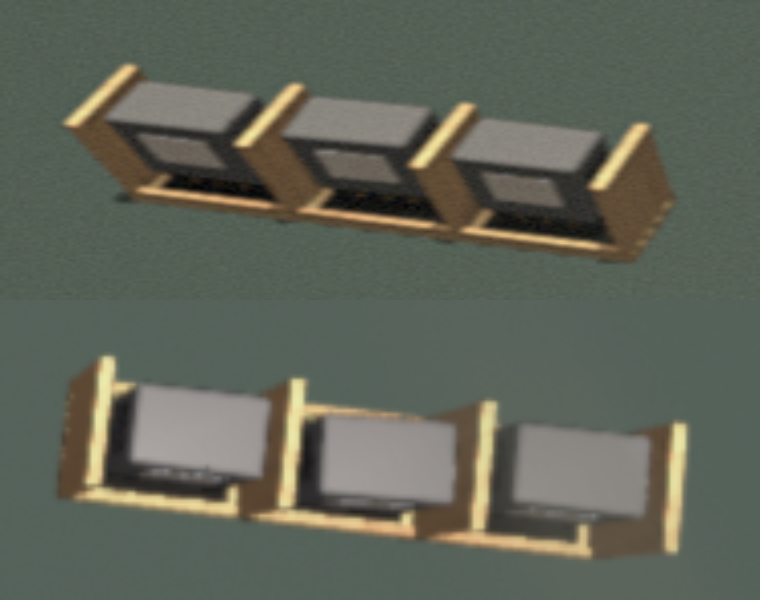

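All three packs stand upright and in line. The moved pack's top is at (550, −147), yaw −6.3°, at the same height as its neighbours, and the spares have not moved. Handing in.

```bash
python3 -m handwheel '0 0 0 0 0 0 1;0 0 0 0 0 0 1;0 0 0 0 0 0 1;0 0 0 0 0 0 1' && python3 -c "
from rig import env; print(env.close_job())"
```

```text
time_s: 18.78
position: [0.4352, 0.1589, 0.1988]
tool_rot: [[0.11, 0.994, -0.0], [0.994, -0.11, -0.0], [-0.0, -0.0, -1.0]]
ft_force: [0.1, -0.5, 0.3]
grip_width: 0.0853
gripper_force: 0.0
the job is handed in; nothing more can be done
None
```

The pack came straight up out of the charger, stood upright on the bench, was re-gripped across its broad faces, and now stands upright and fully down in the empty bay in line with its neighbours; I handed the job in at about 19 s, with no verdict shown.

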